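# Slide the chopping board out over the scraps tray

### The job

Push the rectangular chopping board along the low metal counter shelf with your fingertips until it sticks out 5 cm past the shelf's far edge, over the grey scraps tray, with its long side square to that edge, so that peelings can be swept off it. Only slide it, never lift, tip or carry it, and leave everything else where it is, the round trivet with the mug included; finish clear of everything.

Things in the scene. Friction and masses are not known exactly. Their poses are not given: they have to be found in the camera images.
- stand: low counter shelf, fixed: flat bare aluminium top 300 (x) x 600 (y) mm, 12 mm thick, on short dark legs; its top face is 60 mm above the worktop. Origin on the worktop under the shelf's centre; its x points away from the robot towards the far edge, y along that edge, z up. Turned up to 9 degrees either way
- stand_edge (a point): middle of the shelf's far top edge (150 mm from the shelf's centre along its x, at the level of its top face); axes as the shelf's: x points straight out past the edge
- board: rectangular wooden chopping board with a thin dark groove line around its top, 130 (x) x 180 (y) x 10 mm thick, 0.2 kg (hidden variation), lying flat and loose on the shelf with its long sides (y) roughly along the shelf's far edge (up to 12 degrees off), wholly on the shelf, in its left or right half. Origin at the centre of its underside; x points towards the far edge, z up. Too wide to be gripped across; it slides under a few newtons
- board_front (a point): middle of the board's long side nearest the shelf's far edge, half-way up its thickness (65 mm from the board's centre along its x)
- tray: long grey open scraps tray, 150 (x) x 520 (y) x 38 mm high, fixed on the worktop directly beyond the shelf's far edge, its rim lower than the shelf's top; origin at the centre of its underside, axes as the shelf's
- trivet: round wooden trivet of the same wood as the board, 140 mm across, 10 mm thick, loose on the other half of the shelf, with the mug standing on it; origin at the centre of its underside. Leave alone
- mug: white mug, 72 mm across, 85 mm high, handle at its +y side, on the trivet; origin at the centre of its underside. Leave alone
- mill: dark wooden pepper mill, 42 mm across, 118 mm high, on the shelf's left end (+y); origin at the centre of its underside. Leave alone
- jar: glass spice jar with steel cap, 40 mm across, 75 mm high, on the shelf's right end (-y); origin at the centre of its underside. Leave alone
- soap: clear bottle with white cap, 60 mm across, 170 mm high, on the worktop to the right; origin at the centre of its underside. Leave alone
- bowl: steel bowl, 140 mm across, 55 mm high, on the worktop to the left; origin at the centre of its underside. Leave alone
- sponge: yellow scouring block, 100 x 65 x 30 mm, lying on the worktop to the right; origin at the centre of its underside. Leave alone

How it is judged:
At the end, for the whole second after the job is handed in: The middle of the board's far long side is 38 to 62 mm past the shelf edge, square to it within 0.12 rad; the board is flat and at rest on the shelf, its centre within 175 mm of the tray's middle along the tray; all other loose things are upright within 20 mm of their start (x of board_front in the frame of stand_edge between 0.038 and 0.062 m and angle between the x axis of board and the x axis of stand, either way round below 0.12 rad and y of board in the frame of tray between -0.175 and 0.175 m and z of board in the frame of stand between 0.055 and 0.064 m and angle between board's own z axis and vertical below 0.04 rad and linear speed of board below 0.01 m/s and not (distance of trivet from where it was at the start of the episode above 0.02 m or angle between trivet's own z axis and vertical above 0.35 rad) and not (distance of mug from where it was at the start of the episode above 0.02 m or angle between mug's own z axis and vertical above 0.35 rad) and not (distance of mill from where it was at the start of the episode above 0.02 m or angle between mill's own z axis and vertical above 0.35 rad) and not (distance of jar from where it was at the start of the episode above 0.02 m or angle between jar's own z axis and vertical above 0.35 rad) and not (distance of soap from where it was at the start of the episode above 0.02 m or angle between soap's own z axis and vertical above 0.35 rad) and not (distance of bowl from where it was at the start of the episode above 0.02 m or angle between bowl's own z axis and vertical above 0.35 rad) and not (distance of sponge from where it was at the start of the episode above 0.02 m or angle between sponge's own z axis and vertical above 0.35 rad)); the robot touches nothing.
It fails at once if the board is lifted, carried or tipped (more than 10 mm off the shelf or tilted more than 0.15 rad) (z of board in the frame of stand above 0.07 m or z of board in the frame of stand below 0.045 m or angle between board's own z axis and vertical above 0.15 rad).
It fails at once if another thing is moved more than 20 mm or knocked over ((distance of trivet from where it was at the start of the episode above 0.02 m or angle between trivet's own z axis and vertical above 0.35 rad) or (distance of mug from where it was at the start of the episode above 0.02 m or angle between mug's own z axis and vertical above 0.35 rad) or (distance of mill from where it was at the start of the episode above 0.02 m or angle between mill's own z axis and vertical above 0.35 rad) or (distance of jar from where it was at the start of the episode above 0.02 m or angle between jar's own z axis and vertical above 0.35 rad) or (distance of soap from where it was at the start of the episode above 0.02 m or angle between soap's own z axis and vertical above 0.35 rad) or (distance of bowl from where it was at the start of the episode above 0.02 m or angle between bowl's own z axis and vertical above 0.35 rad) or (distance of sponge from where it was at the start of the episode above 0.02 m or angle between sponge's own z axis and vertical above 0.35 rad)).
It also fails if it takes over 46 s, if anything falls off the work surface, if the arm or the gripper's body presses on something with over 40 N, if the wrist force passes 120 N, or if a joint passes its speed limit or range.

### The arm

A 6-joint arm with a two-finger parallel gripper is mounted at the origin on the work surface. World frame = base frame: x ahead of the robot, y to its left, z up, the work surface at z = 0. Lengths are in m, angles in rad, forces in N, time in s.
With the tool pointing down it reaches from about 0.3 to 0.875 m from the base axis. Payload 6.4 kg.
Tool frame: the origin (TCP) lies midway between the tips of the shut fingers; the grasp point (between the pads) lies 19 mm behind it; z points along the fingers, y is the direction in which the jaws open and shut (so a half turn about z gives the same grasp; the last joint's range is limited). The gripper opens to 85 mm and grips with 20 to 120 N. Pads are 22 mm wide; open, the fingers measure 114 mm over their backs; the gripper's body (76 mm by 85 mm) begins 54 mm behind the grasp point. The pads swing forward as they close: fully open they stand 13 mm farther back than shut.
Start: joints at [1.097, 0.181, 1.607, -0, 1.354, -0.206], TCP at [0.152, 0.555, 0.193] pointing down, gripper open.
Joint ranges: [-2.99, 2.99], [-0.89, 2.07], [0.3, 2.58], [-1.14, 4.28], [0, 2.63], [-3.12, 3.12]. Speed limits (rad/s): [2.57, 2.57, 3.01, 3.14, 3.14, 3.14].

### API

Orientations are given as a unit quaternion [w, x, y, z].
In Python, from bench import get_obs, camera, hand_in gives the robot as it stands.
- The arm moves only by the tool drive_tool, never from a script. Its argument "deltas" is a list of rows, each a list of 2 entries, a list of its own where there are three numbers: the shift along the world's x, y, z in m, then the turn about the world's z in rad. A call has 1 to 10 rows; each row shifts and turns the pose as measured when the row begins; what a row does not reach is not made up. A row lasts 1/10 s, in which the tool goes at most 50 mm and 8.59 degrees, less where a joint would pass 70% of its speed; a pose out of reach is approached as far as the arm can. A call is refused whole if a number of a shift passes 0.05 or a number of a turn 0.15, either way. A call with a gripper value outside its range is refused whole. "gripper" is the opening, from 0 (shut) to 1 (fully open), set as the call begins (left out, the last holds). The fingers move at their own pace and stop on an object; the grip force is fixed at half the most. Time passes only in rows, so rows that do not move let the fingers close. It gives the time, the measured TCP pose, the force and the opening at its end, in the units of the state.
- get_obs(): the state, without advancing time (a new reading comes with each control period).
- camera(name): name is "side" or "top" or "wrist"; returns a dict with "frame" (420x560x3 uint8, red, green, blue), "fx", "fy", "cx", "cy" (pixels), "eye" and "attitude" of the camera in the world. Camera axes: x right, y down, z forward; pixel columns grow to the right and rows downward; lengths in m; the calibration is good to about 2 mm. A picture is of the moment at which its call begins. There is no depth.
- hand_in(): hands the job in, once; it reports no verdict.
The state is a dict: "time_s": time; "q": joint angles; "dq": joint speeds; "joint_efforts": joint torques, N m; "eef_pos": TCP position; "eef_rot": TCP orientation; "wrist_force": force on the tool from outside, world axes, zero at the start; "torque": the same for the moment, N m; "opening": opening from 0.0 (shut) to 1.0 (fully open).
Only numpy, scipy, OpenCV 4.12 (cv2) and the standard library are available. Lean on these libraries where they do the work, as an engineer would, in place of code of your own. Each camera call takes 0.05 s, during which the arm holds its last target.

## Working session

There is one attempt and no reset: what is moved stays moved. The work goes in short steps, Python scripts to look and compute and a tool call to move; the robot and the scene stay as the last step left them, time stands still between calls to the robot, and variables do not carry over. Pictures are saved under pics/ and viewed, and the job is handed in when it is done.

Besides the shell and the picture viewer there is one more tool, called after ">>>" in YAML: its name, and indented under it one key for each argument. drive_tool: Moves the arm, as the interface text tells. Its arguments: {"type":"object","properties":{"deltas":{"type":"array","items":{"type":"array"}},"gripper":{"type":"number"}},"required":["deltas"]}

```bash
mkdir -p pics; cat > h.py <<'E'
import numpy as np, cv2
from bench import get_obs, camera, hand_in
from scipy.spatial.transform import Rotation as R
def rot(a):
    a=np.array(a,float)
    return a if a.shape==(3,3) else R.from_quat([a[1],a[2],a[3],a[0]]).as_matrix()
def ray(c,px,z):
    px=np.atleast_2d(np.array(px,float))
    d=np.c_[(px[:,0]-c['cx'])/c['fx'],(px[:,1]-c['cy'])/c['fy'],np.ones(len(px))]@rot(c['attitude']).T
    e=np.array(c['eye']); return e+d*((z-e[2])/d[:,2])[:,None]
def proj(c,p):
    q=(np.atleast_2d(p)-np.array(c['eye']))@rot(c['attitude'])
    return np.c_[q[:,0]/q[:,2]*c['fx']+c['cx'],q[:,1]/q[:,2]*c['fy']+c['cy']]
def snap(n,f):
    c=camera(n); cv2.imwrite(f'pics/{f}.png',c['frame'][:,:,::-1]); 
    import pickle; pickle.dump(c,open(f'pics/{f}.pkl','wb')); return c
E
python3 - <<'E'
from h import *
for n in('top','side'):
    c=snap(n,n+'0'); print(n,c['eye'],c['attitude'],c['fx'])
o=get_obs(); print(o['time_s'],o['eef_pos'],o['eef_rot'],o['wrist_force'],o['opening'])
E
```

```text
top [0.4928425  0.01795021 1.45157868] [-0.02898165  0.71364401 -0.69919665  0.03156483] 524.8629801703618
side [-0.20009369 -0.7280768   0.992793  ] [-0.38744077  0.8258883  -0.37133064  0.17295002] 463.8914910855729
0.1 [0.15188422 0.55401073 0.19210147] [-2.49714633e-04  1.33494926e-01  9.91049192e-01 -7.35345106e-04] [-0.82192491 -0.55343201  0.00698838] 0.9996065734894825
```

View pics/top0.png

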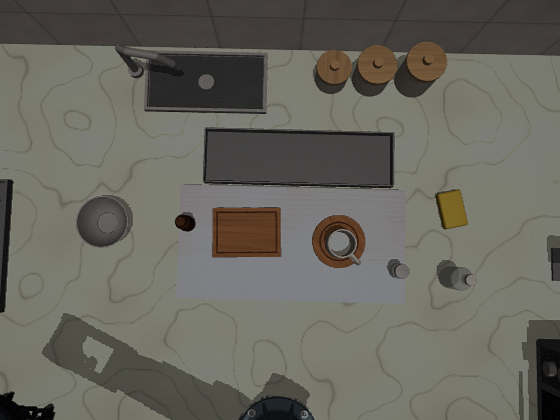

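View pics/side0.png

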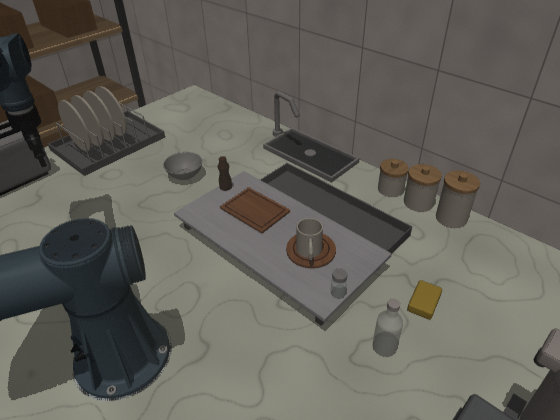

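The top view shows the shelf at about (177–405, 184–303) px, the board at (213–281, 207–257), the mill at (185, 222), and the trivet at (339, 241). Image up is +x and left is +y. Next I'll measure the shelf and board.

```bash
cat >> h.py <<'E'
def rectw(c,m,z):
    cs,_=cv2.findContours(m.astype(np.uint8),cv2.RETR_EXTERNAL,cv2.CHAIN_APPROX_NONE)
    k=max(cs,key=cv2.contourArea)
    p=ray(c,k[:,0,:],z)[:,:2]
    (cx,cy),(w,h),a=cv2.minAreaRect((p*1000).astype(np.float32))
    return k,p,(cx,cy),(w,h),a
def boardmask(c):
    hs=cv2.cvtColor(c['frame'],cv2.COLOR_RGB2HSV).astype(int)
    m=((hs[...,0]<20)&(hs[...,1]>100)&(hs[...,2]>40)).astype(np.uint8)
    return cv2.morphologyEx(m,cv2.MORPH_CLOSE,np.ones((5,5)))
E
python3 - <<'E'
from h import *
import pickle
c=pickle.load(open('pics/top0.pkl','rb'))
f=c['frame']; hs=cv2.cvtColor(f,cv2.COLOR_RGB2HSV)
for p in [(190,280),(300,200),(150,250),(300,320),(246,232),(216,232),(210,232),(185,222),(300,160)]: print(p,f[p[1],p[0]],hs[p[1],p[0]])
m=boardmask(c); m[:190]=0;m[300:]=0; m[:,:205]=0; m[:,300:]=0
k,p,ce,wh,a=rectw(c,m,0.070); print('board',ce,wh,a)
b=cv2.boxPoints((ce,wh,a)); print(b)
# lines of board sides by fits
E
```

```text
(190, 280) [124 126 129] [108  10 129]
(300, 200) [124 120 121] [173   8 124]
(150, 250) [125 125 113] [ 30  24 125]
(300, 320) [124 126 114] [ 35  24 126]
(246, 232) [88 57 34] [ 13 156  88]
(216, 232) [63 38 22] [ 12 166  63]
(210, 232) [126 129 132] [105  12 132]
(185, 222) [14  4  0] [  9 255  14]
(300, 160) [71 67 67] [ 0 14 71]
board (545.6704711914062, 91.51394653320312) (126.2753677368164, 176.89483642578125) 1.1826828718185425
[[480.72067   178.63934  ]
 [484.3718      1.7821957]
 [610.62024     4.38855  ]
 [606.9691    181.2457   ]]
```

```bash
python3 - <<'E'
from h import *
import pickle
c=pickle.load(open('pics/top0.pkl','rb'))
f=c['frame'].astype(int)
d=f[...,2]-f[...,0]   # shelf bluish/neutral vs worktop yellow
m=((f[...,2]-f[...,1]>-5)&(f.sum(2)>270)).astype(np.uint8)
m[:170]=0;m[320:]=0;m[:,:160]=0;m[:,425:]=0
m=cv2.morphologyEx(m,cv2.MORPH_OPEN,np.ones((5,5)))
cv2.imwrite('pics/m.png',m*255)
cs,_=cv2.findContours(m,cv2.RETR_EXTERNAL,cv2.CHAIN_APPROX_NONE);k=max(cs,key=cv2.contourArea)[:,0,:]
P=ray(c,k,0.06)[:,:2]*1000
print(cv2.minAreaRect(P.astype(np.float32)))
# far edge: column-wise top-most shelf pixels; near: bottom-most
def fit(P):
    for _ in range(5):
        a=np.polyfit(P[:,1],P[:,0],1); r=P[:,0]-np.polyval(a,P[:,1]); P=P[abs(r)<max(2*r.std(),1.)]
    return a,len(P),r.std()
cols=range(190,395)
far=np.array([[x,np.where(m[:,x])[0].min()-.5] for x in cols]); near=np.array([[x,np.where(m[:,x])[0].max()+.5] for x in cols])
for n,e in(('far',far),('near',near)):
    a,N,s=fit(ray(c,e,0.06)[:,:2]*1000); print(n,a,np.degrees(np.arctan(-a[0])),N,s)
rows=range(195,295)
for n,fn in(('L',lambda w:w.min()-.5),('R',lambda w:w.max()+.5)):
    e=np.array([[fn(np.where(m[y])[0]),y] for y in rows]);Q=ray(c,e,0.06)[:,:2]*1000
    a,N,s=fit(Q[:,::-1]); print(n,a,np.degrees(np.arctan(a[0])),N,s)
# tray
m=((f.max(2)<95)&(f.max(2)-f.min(2)<25)).astype(np.uint8); m[:120]=0;m[192:]=0;m[:,:195]=0;m[:,402:]=0
cs,_=cv2.findContours(m,cv2.RETR_EXTERNAL,cv2.CHAIN_APPROX_NONE);k=max(cs,key=cv2.contourArea)[:,0,:]
print('tray',cv2.minAreaRect((ray(c,k,0.038)[:,:2]*1000).astype(np.float32)))
# board sides
m=boardmask(c); m[:190]=0;m[300:]=0; m[:,:205]=0; m[:,300:]=0
for n,fn in(('bfar',lambda w:w.min()-.5),('bnear',lambda w:w.max()+.5)):
    e=np.array([[x,fn(np.where(m[:,x])[0])] for x in range(222,274)]);a,N,s=fit(ray(c,e,.07)[:,:2]*1000); print(n,a,np.degrees(np.arctan(-a[0])),N,s)
E
```

```text
((518.7598876953125, -32.202117919921875), (609.0507202148438, 300.6968994140625), 89.77819061279297)
far [5.07556173e-03 6.68868708e+02] -0.2908057687591487 201 0.7618920697719123
near [4.14730507e-03 3.68666595e+02] -0.23762171434776688 204 0.756213680472124
L [-6.99973295e-03  2.75470921e+02] -0.40104860573473666 81 0.7870848664278406
R [-6.44342783e-04 -3.26921499e+02] -0.036918116902863736 87 4.873651813600116e-14
tray ((751.7838134765625, -43.619598388671875), (520.8245239257812, 159.63914489746094), 89.76657104492188)
bfar [-2.06489888e-02  6.12037001e+02] 1.1829318004970675 52 8.165709895655525e-14
bnear [-2.02266881e-02  4.83101445e+02] 1.1587458562787403 52 9.481398016391038e-14
```

View pics/m.png

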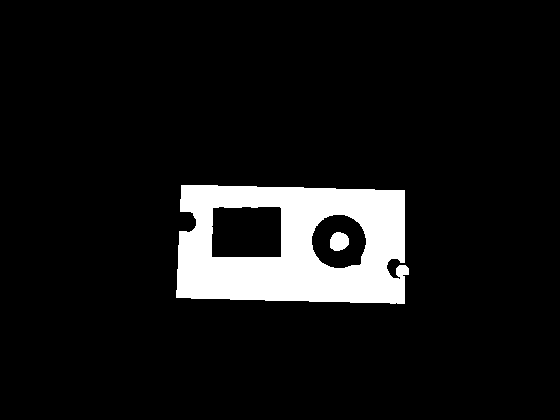

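The board is at (546, 92) mm with yaw +1.2°. The shelf's far edge is at x≈669 mm with yaw −0.3°. Measured sizes match the given ones to within about 2 mm. The board needs a push of about 109 mm along +x, so I'll move behind it and square the jaws to the shelf.

>>> drive_tool:
  deltas:
    - [[0.023,-0.0385,0],0.026]
    - [[0.023,-0.0385,0],0.026]
    - [[0.023,-0.0385,0],0.026]
    - [[0.023,-0.0385,0],0.026]
    - [[0.023,-0.0385,0],0.026]
    - [[0.023,-0.0385,0],0.026]
    - [[0.023,-0.0385,0],0.026]
    - [[0.023,-0.0385,0],0.026]
    - [[0.023,-0.0385,0],0.026]
    - [[0.023,-0.0385,0],0.026]
  gripper: 1

```text
time_s: 1.1
eef_pos: [0.3819, 0.1566, 0.1883]
eef_rot: [-0.001, -0.007, 1.0, -0.002]
wrist_force: [1.0, -0.0, 0.1]
opening: 0.997
```

>>> drive_tool:
  deltas:
    - [[0.015,-0.02,-0.02],-0.01]
    - [[0.015,-0.02,-0.02],-0.01]
    - [[0.015,-0.02,-0.02],0]
    - [[0.005,0,-0.02],0]
    - [[0,0,0],0]

```text
time_s: 1.6
eef_pos: [0.4361, 0.088, 0.1062]
eef_rot: [0.0, 0.008, 1.0, -0.002]
wrist_force: [-0.6, 0.4, -0.0]
opening: 0.996
```

```bash
python3 - <<'E'
from h import *
for n in('side','wrist'): c=snap(n,n+'1')
o=get_obs(); print(o['time_s'],o['eef_pos'],o['eef_rot'],o['wrist_force'])
E
```

```text
1.7 [0.43742917 0.08855834 0.10863628] [ 0.0022335   0.0070059   0.99996965 -0.00257412] [ 0.40920305 -0.19712558  0.61316545]
```

View pics/side1.png

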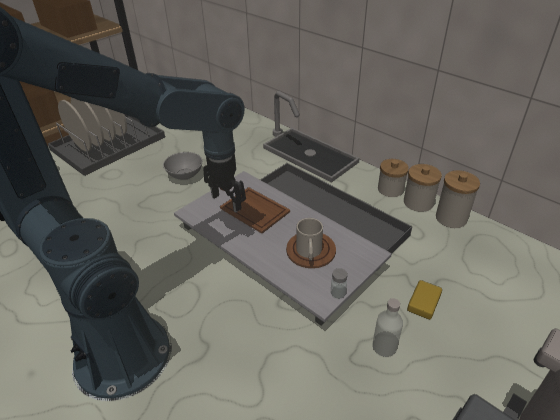

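View pics/wrist1.png

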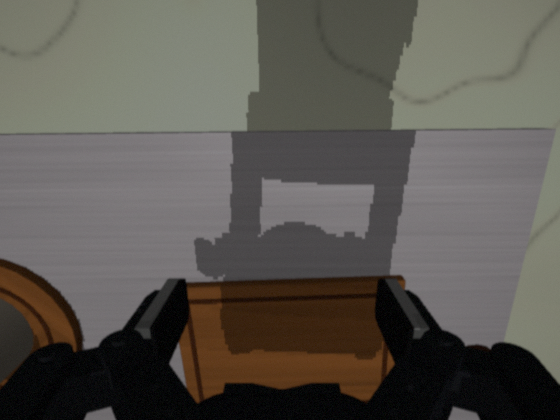

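```bash
python3 - <<'E'
from h import *
import pickle
for n in('side1','wrist1'):
    c=pickle.load(open(f'pics/{n}.pkl','rb')); print(n,c['eye'],rot(c['attitude'])[:,2])
    print(proj(c,[[.437+.011,.088+s*.0425,.122] for s in(-1,1)]+[[.437-.011,.088+s*.0425,.122] for s in(-1,1)]+[[.437,.088,.108],[.481,.178,.07],[.481,.002,.07]]).round())
E
```

```text
side1 [-0.20009369 -0.7280768   0.992793  ] [ 0.57341207  0.51152232 -0.63995587]
[[239. 217.]
 [220. 205.]
 [234. 221.]
 [214. 208.]
 [227. 217.]
 [219. 206.]
 [259. 232.]]
wrist1 [0.35495415 0.09091137 0.28792267] [ 0.31651802 -0.00870307 -0.94854657]
[[206. 280.]
 [355. 278.]
 [202. 244.]
 [357. 242.]
 [280. 251.]
 [401. 282.]
 [168. 284.]]
```

The projection of the board's near edge (row 282) matches the wrist picture, so there is about 3 cm of clearance to it. I'll go down in steps.

>>> drive_tool:
  deltas:
    - [[-0.006,0.001,-0.02],0]
    - [[-0.003,0.001,-0.02],0]
    - [[0,0.001,-0.003],0]
    - [[0,0,0],0]

```text
time_s: 2.1
eef_pos: [0.4311, 0.0935, 0.0702]
eef_rot: [0.007, 0.005, 1.0, -0.003]
wrist_force: [0.0, -0.2, 0.3]
opening: 1.002
```

```bash
python3 - <<'E'
from h import *
for n in('side','wrist'): c=snap(n,n+'2')
o=get_obs(); print(o['time_s'],o['eef_pos'],o['eef_rot'],o['wrist_force'])
f=cv2.imread('pics/side2.png')[150:260,170:310]; cv2.imwrite('pics/side2z.png',cv2.resize(f,None,fx=5,fy=5,interpolation=cv2.INTER_CUBIC))
E
```

```text
2.2 [0.43157254 0.09330933 0.07059828] [ 0.00709263  0.00520973  0.99995758 -0.00271994] [ 0.0578303  -0.49866344 -0.25271789]
```

View pics/side2z.png

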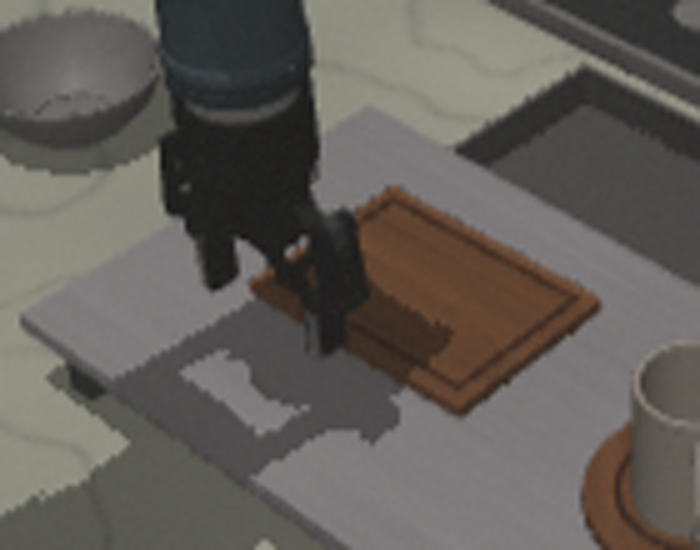

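View pics/wrist2.png

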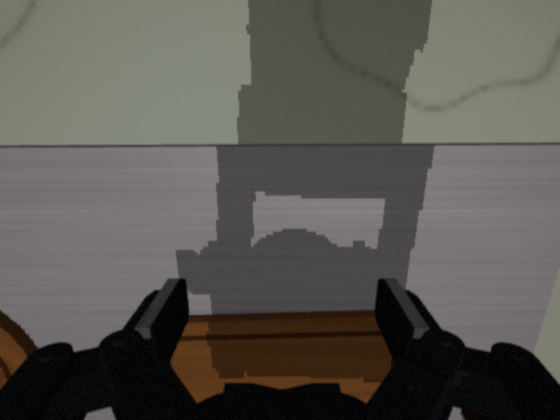

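```bash
python3 - <<'E'
from h import *
import pickle
c=pickle.load(open('pics/side2.pkl','rb'))
for z in(.06,.07,.083,.09,.1): print(z,proj(c,[[.4315+dx,.093+dy,z] for dy in(-.0425,.0425) for dx in(-.011,.011)]).round().tolist())
w=pickle.load(open('pics/wrist2.pkl','rb'))
for z in(.07,.083,.09,.1,.11): print(z,proj(w,[[.4315+dx,.093+dy,z] for dy in(-.0425,.0425) for dx in(-.011,.011)]).round().tolist())
E
```

```text
0.06 [[233.0, 237.0], [238.0, 233.0], [214.0, 224.0], [219.0, 221.0]]
0.07 [[233.0, 235.0], [238.0, 231.0], [213.0, 222.0], [219.0, 218.0]]
0.083 [[232.0, 232.0], [238.0, 228.0], [213.0, 219.0], [218.0, 215.0]]
0.09 [[232.0, 230.0], [238.0, 226.0], [212.0, 217.0], [218.0, 213.0]]
0.1 [[232.0, 227.0], [237.0, 223.0], [212.0, 214.0], [218.0, 211.0]]
0.07 [[208.0, 234.0], [211.0, 267.0], [351.0, 233.0], [349.0, 266.0]]
0.083 [[203.0, 243.0], [206.0, 278.0], [355.0, 242.0], [353.0, 277.0]]
0.09 [[200.0, 248.0], [203.0, 284.0], [358.0, 247.0], [356.0, 283.0]]
0.1 [[195.0, 256.0], [199.0, 294.0], [362.0, 255.0], [360.0, 293.0]]
0.11 [[190.0, 266.0], [194.0, 305.0], [367.0, 264.0], [364.0, 304.0]]
```

In both views the open fingertips appear 30–35 mm above the TCP, which is more than the 13 mm stated. So I'll go down in small steps and watch the force.

>>> drive_tool:
  deltas:
    - [[0,0,-0.006],0]
    - [[0,0,-0.006],0]
    - [[0,0,-0.005],0]
    - [[0,0,0],0]
    - [[0,0,0],0]

```text
time_s: 2.7
eef_pos: [0.4337, 0.0933, 0.0546]
eef_rot: [0.009, 0.005, 1.0, -0.003]
wrist_force: [0.1, 0.8, 0.4]
opening: 0.999
```

```bash
python3 - <<'E'
from h import *
for n in('side','wrist'): c=snap(n,n+'3')
o=get_obs(); print(o['time_s'],o['eef_pos'],o['eef_rot'],o['wrist_force'])
f=cv2.imread('pics/side3.png')[150:260,170:310]; cv2.imwrite('pics/side3z.png',cv2.resize(f,None,fx=5,fy=5,interpolation=cv2.INTER_CUBIC))
E
```

```text
2.8 [0.43370719 0.0933738  0.05469546] [ 0.00932529  0.00498946  0.99994005 -0.00283463] [ 0.5391094  -0.69740895 -0.56708842]
```

View pics/side3z.png

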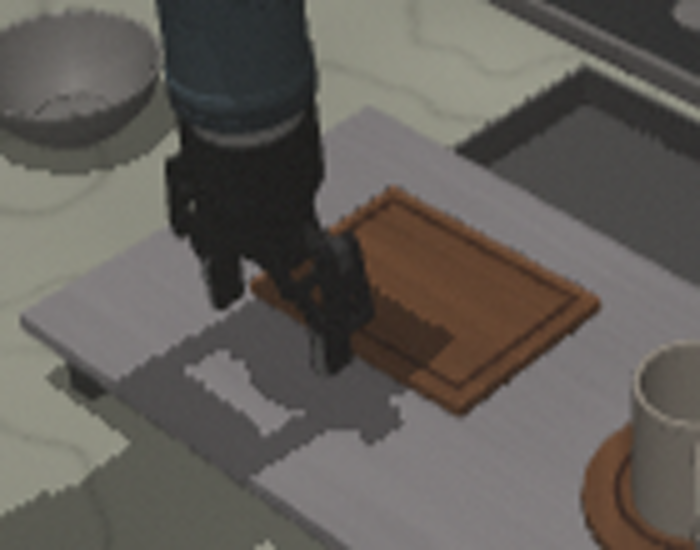

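No contact yet. Going lower slowly.

>>> drive_tool:
  deltas:
    - [[0,0,-0.003],0]
    - [[0,0,-0.003],0]
    - [[0,0,0],0]
    - [[0,0,0],0]

```text
time_s: 3.2
eef_pos: [0.4339, 0.0933, 0.0484]
eef_rot: [0.01, 0.005, 1.0, -0.003]
wrist_force: [0.1, 0.7, 0.3]
opening: 1.0
```

>>> drive_tool:
  deltas:
    - [[0,0,-0.003],0]
    - [[0,0,0],0]
    - [[0,0,0],0]

```text
time_s: 3.5
eef_pos: [0.4339, 0.0933, 0.0451]
eef_rot: [0.01, 0.005, 1.0, -0.003]
wrist_force: [-0.2, 0.3, -0.8]
opening: 1.003
```

>>> drive_tool:
  deltas:
    - [[0,0,-0.003],0]
    - [[0,0,0],0]
    - [[0,0,0],0]

```text
time_s: 3.8
eef_pos: [0.434, 0.0933, 0.0419]
eef_rot: [0.01, 0.005, 1.0, -0.003]
wrist_force: [-0.5, 0.1, 1.4]
opening: 1.0
```

>>> drive_tool:
  deltas:
    - [[0,0,-0.003],0]
    - [[0,0,0],0]
    - [[0,0,0],0]

```text
time_s: 4.1
eef_pos: [0.434, 0.0933, 0.0386]
eef_rot: [0.01, 0.005, 1.0, -0.003]
wrist_force: [0.1, -0.5, 0.1]
opening: 1.0
```

```bash
python3 - <<'E'
from h import *
for n in('side','wrist'): c=snap(n,n+'4')
o=get_obs(); print(o['time_s'],o['eef_pos'],o['eef_rot'],o['wrist_force'])
f=cv2.imread('pics/side4.png')[150:260,170:310]; cv2.imwrite('pics/side4z.png',cv2.resize(f,None,fx=5,fy=5,interpolation=cv2.INTER_CUBIC))
E
```

```text
4.2 [0.43397883 0.09332818 0.03867342] [ 0.00962003  0.00500073  0.99993716 -0.00285069] [-0.03431758  0.29562753  0.62224477]
```

View pics/side4z.png

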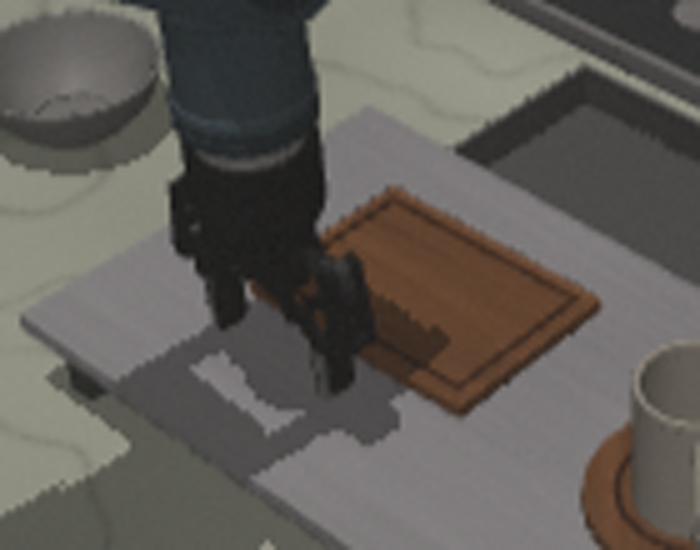

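View pics/wrist4.png

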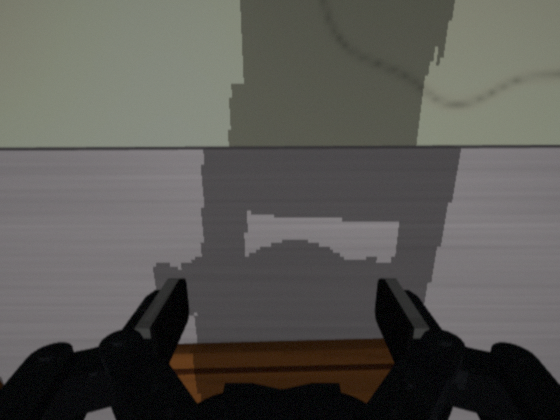

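No contact yet. The tip is at (236, 229) px in the side view, which puts it about 1 cm above the shelf. I'll keep going down.

>>> drive_tool:
  deltas:
    - [[0,0,-0.003],0]
    - [[0,0,0],0]
    - [[0,0,0],0]

```text
time_s: 4.5
eef_pos: [0.4341, 0.0933, 0.0355]
eef_rot: [0.01, 0.005, 1.0, -0.003]
wrist_force: [0.6, 0.2, 0.1]
opening: 1.002
```

>>> drive_tool:
  deltas:
    - [[0,0,-0.002],0]
    - [[0,0,0],0]
    - [[0,0,0],0]

```text
time_s: 4.8
eef_pos: [0.4341, 0.0933, 0.0333]
eef_rot: [0.01, 0.005, 1.0, -0.003]
wrist_force: [0.2, 0.5, -0.5]
opening: 1.002
```

>>> drive_tool:
  deltas:
    - [[0,0,-0.002],0]
    - [[0,0,0],0]
    - [[0,0,0],0]

```text
time_s: 5.1
eef_pos: [0.4341, 0.0933, 0.0311]
eef_rot: [0.01, 0.005, 1.0, -0.003]
wrist_force: [-1.0, -0.4, -0.4]
opening: 1.002
```

```bash
python3 - <<'E'
from h import *
for n in('side','wrist'): c=snap(n,n+'5')
o=get_obs(); print(o['time_s'],o['eef_pos'],o['eef_rot'],o['wrist_force'])
f=cv2.imread('pics/side5.png')[150:260,170:310]; cv2.imwrite('pics/side5z.png',cv2.resize(f,None,fx=5,fy=5,interpolation=cv2.INTER_CUBIC))
for x in(.427,.434,.441): print(proj(c:=__import__('pickle').load(open('pics/side5.pkl','rb')),[[x,y,z] for y in(.093-.0475,.093+.0475) for z in(.06,.07)]).round(1).tolist())
E
```

```text
5.2 [0.43407977 0.09330719 0.03116091] [ 0.00972584  0.00499925  0.99993609 -0.00286884] [ 0.20616954 -0.26837151  0.94834599]
[[235.7, 237.0], [235.5, 234.5], [214.1, 222.6], [213.8, 220.1]]
[[237.5, 235.7], [237.2, 233.2], [215.9, 221.4], [215.5, 218.9]]
[[239.2, 234.5], [239.0, 232.0], [217.6, 220.3], [217.3, 217.8]]
```

View pics/side5z.png

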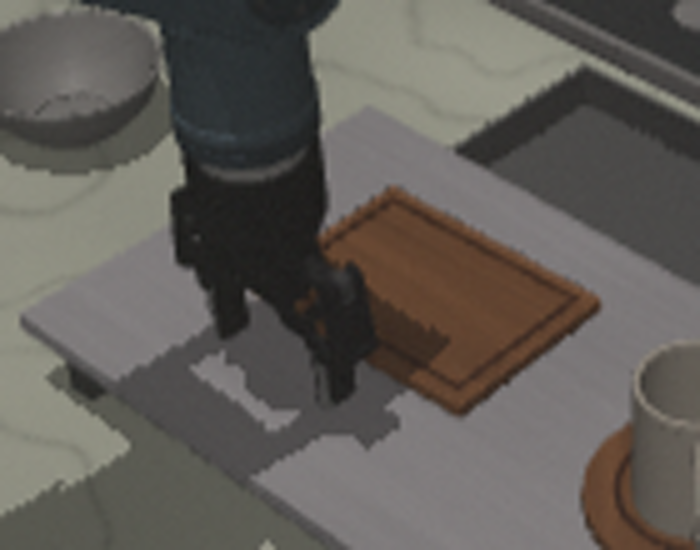

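Still free, with tips at roughly z ≈ 0.07–0.075.

>>> drive_tool:
  deltas:
    - [[0,0,-0.003],0]
    - [[0,0,0],0]
    - [[0,0,0],0]

```text
time_s: 5.5
eef_pos: [0.4342, 0.0933, 0.028]
eef_rot: [0.01, 0.005, 1.0, -0.003]
wrist_force: [0.1, 0.4, 0.0]
opening: 0.997
```

>>> drive_tool:
  deltas:
    - [[0,0,-0.002],0]
    - [[0,0,0],0]
    - [[0,0,0],0]

```text
time_s: 5.8
eef_pos: [0.4341, 0.0933, 0.0257]
eef_rot: [0.01, 0.005, 1.0, -0.003]
wrist_force: [-0.5, -0.8, -0.2]
opening: 0.996
```

>>> drive_tool:
  deltas:
    - [[0,0,-0.002],0]
    - [[0,0,0],0]
    - [[0,0,0],0]

```text
time_s: 6.1
eef_pos: [0.4341, 0.0933, 0.0235]
eef_rot: [0.01, 0.005, 1.0, -0.003]
wrist_force: [0.1, 1.3, -0.7]
opening: 1.001
```

```bash
python3 - <<'E'
from h import *
for n in('side','wrist'): c=snap(n,n+'6')
o=get_obs(); print(o['time_s'],o['eef_pos'],o['eef_rot'],o['wrist_force'])
f=cv2.imread('pics/side6.png')[150:260,170:310]; cv2.imwrite('pics/side6z.png',cv2.resize(f,None,fx=5,fy=5,interpolation=cv2.INTER_CUBIC))
E
```

```text
6.2 [0.4340475  0.09329177 0.02352804] [ 0.00971099  0.00504965  0.99993602 -0.00285637] [-0.39236442  0.82196385 -0.16763303]
```

View pics/side6z.png

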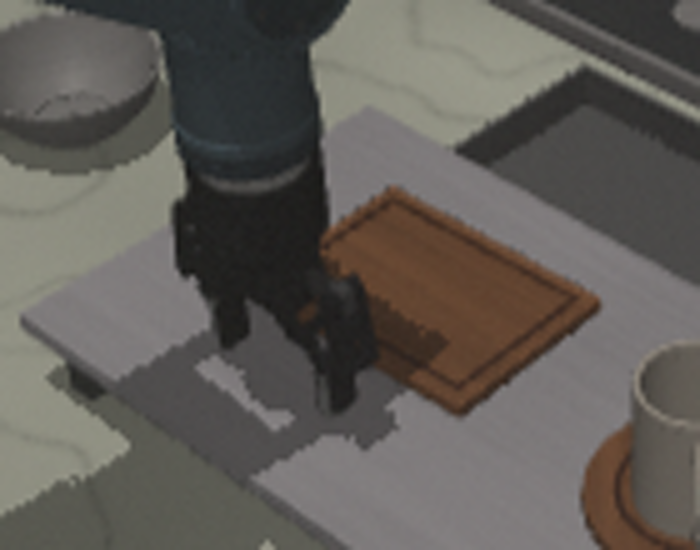

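View pics/wrist6.png

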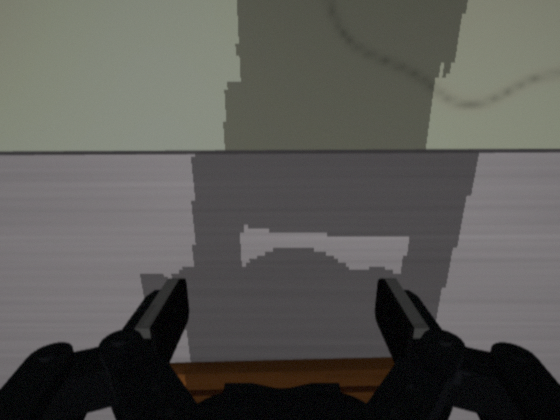

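>>> drive_tool:
  deltas:
    - [[0,0,-0.003],0]
    - [[0,0,0],0]
    - [[0,0,0],0]

```text
time_s: 6.5
eef_pos: [0.4341, 0.0933, 0.0203]
eef_rot: [0.01, 0.005, 1.0, -0.003]
wrist_force: [0.3, 0.1, 0.0]
opening: 1.0
```

>>> drive_tool:
  deltas:
    - [[0,0,-0.002],0]
    - [[0,0,0],0]
    - [[0,0,0],0]

```text
time_s: 6.8
eef_pos: [0.4341, 0.0933, 0.0181]
eef_rot: [0.01, 0.005, 1.0, -0.003]
wrist_force: [-0.6, -0.3, -1.1]
opening: 1.003
```

>>> drive_tool:
  deltas:
    - [[0,0,-0.002],0]
    - [[0,0,0],0]
    - [[0,0,0],0]

```text
time_s: 7.1
eef_pos: [0.4341, 0.0933, 0.016]
eef_rot: [0.01, 0.005, 1.0, -0.003]
wrist_force: [-0.6, -0.1, -0.7]
opening: 0.999
```

```bash
python3 - <<'E'
from h import *
for n in('side','wrist'): c=snap(n,n+'7')
o=get_obs(); print(o['time_s'],o['eef_pos'],o['eef_rot'],o['wrist_force'])
f=cv2.imread('pics/side7.png')[150:260,170:310]; cv2.imwrite('pics/side7z.png',cv2.resize(f,None,fx=5,fy=5,interpolation=cv2.INTER_CUBIC))
E
```

```text
7.2 [0.434089   0.09330711 0.01595878] [ 0.0097693   0.00502057  0.99993558 -0.0028623 ] [-0.55987804 -0.26935119  0.00936492]
```

View pics/side7z.png

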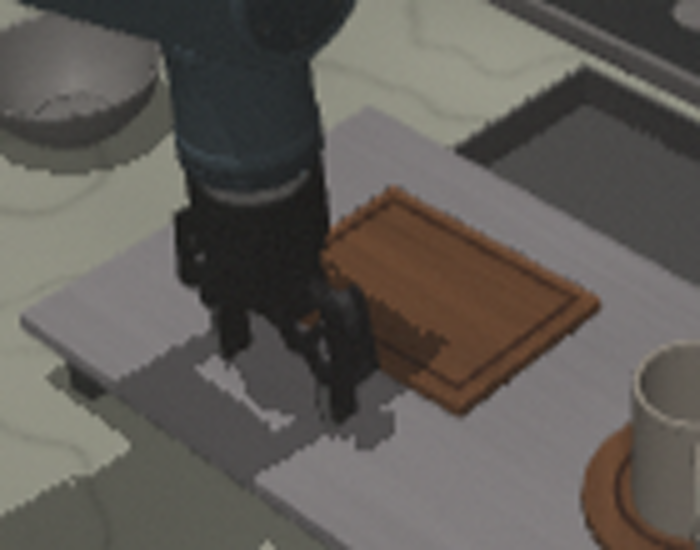

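View pics/wrist7.png

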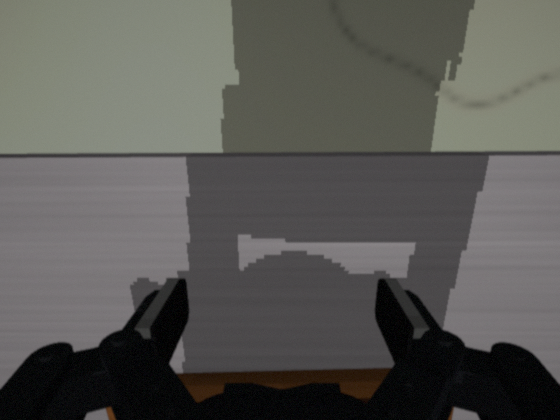

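```bash
python3 - <<'E'
from h import *
import pickle
s=pickle.load(open('pics/side7.pkl','rb'));w=pickle.load(open('pics/wrist7.pkl','rb'))
print(w['eye'],w['fx'])
P=lambda c:np.diag([1,1,1])@np.array([[c['fx'],0,c['cx']],[0,c['fy'],c['cy']],[0,0,1]])@np.c_[rot(c['attitude']).T,-rot(c['attitude']).T@np.array(c['eye'])]
for a,b in(((238,233.5),(175,285)),((237,234.5),(187,281)),((240,232.5),(187,281)),((236.5,234),(165,283)),((217,221.5),(390,282))):
    X=cv2.triangulatePoints(P(s),P(w),np.array(a,float),np.array(b,float)); X=(X[:3]/X[3]).ravel(); print(a,b,X.round(4),proj(s,X).round(1),proj(w,X).round(1))
f=cv2.imread('pics/wrist7.png')[240:400,100:300]; cv2.imwrite('pics/w7z.png',np.clip(cv2.resize(f,None,fx=4,fy=4).astype(float)*2.5,0,255))
f=cv2.imread('pics/side7.png')[190:240,200:260]; cv2.imwrite('pics/s7z.png',np.clip(cv2.resize(f,None,fx=10,fy=10,interpolation=0).astype(float)*2.0,0,255))
E
```

```text
[0.3491654  0.09581201 0.19492564] 326.6751639383795
(238, 233.5) (175, 285) [0.4339 0.0451 0.0661] [[237.4 234.3]] [[174.4 297.6]]
(237, 234.5) (187, 281) [0.4336 0.0491 0.0605] [[236.5 235.1]] [[186.4 290.4]]
(240, 232.5) (187, 281) [0.4415 0.0477 0.0603] [[238.8 234. ]] [[185.4 304.2]]
(236.5, 234) (165, 283) [0.4274 0.0431 0.071 ] [[236.1 234.5]] [[164.6 291.4]]
(217, 221.5) (390, 282) [0.4438 0.1509 0.045 ] [[216.5 222. ]] [[389.1 289.8]][ WARN:0@0.561] global loadsave.cpp:1063 imwrite_ Unsupported depth image for selected encoder is fallbacked to CV_8U.
```

View pics/w7z.png

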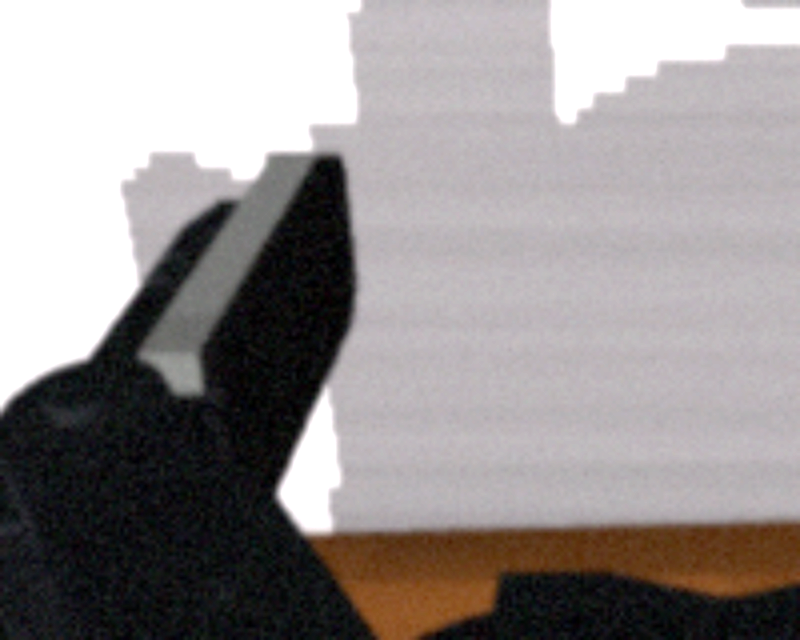

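View pics/s7z.png

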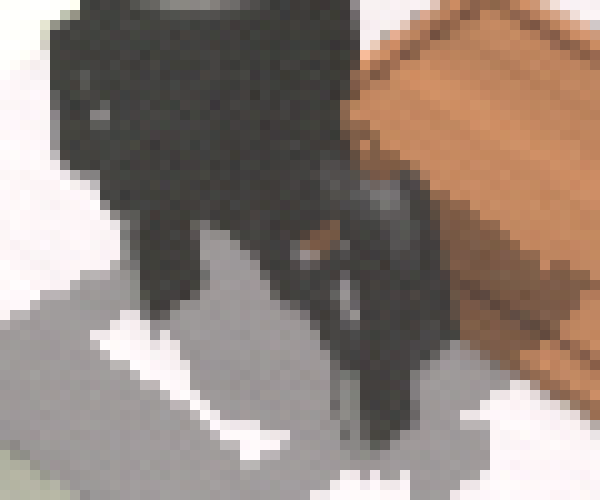

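Triangulating from the side and wrist views puts the tips at z≈0.065, between the shelf top (0.060) and the board top (0.070). I'll go 1.5 mm lower, then approach the board edge carefully.

>>> drive_tool:
  deltas:
    - [[0,0,-0.0015],0]
    - [[0,0,0],0]
    - [[0.01,0,0],0]
    - [[0.01,0,0],0]
    - [[0.005,0,0],0]
    - [[0,0,0],0]

```text
time_s: 7.8
eef_pos: [0.4624, 0.0932, 0.0147]
eef_rot: [0.011, 0.005, 1.0, -0.003]
wrist_force: [0.5, 0.3, -0.9]
opening: 0.997
```

```bash
python3 - <<'E'
from h import *
for n in('side','wrist'): c=snap(n,n+'8')
o=get_obs(); print(o['time_s'],o['eef_pos'],o['eef_rot'],o['wrist_force'])
f=cv2.imread('pics/side8.png')[180:250,190:290]; cv2.imwrite('pics/s8z.png',np.clip(cv2.resize(f,None,fx=7,fy=7,interpolation=0).astype(float)*2.0,0,255).astype(np.uint8))
f=cv2.imread('pics/wrist8.png');cv2.imwrite('pics/w8z.png',np.clip(f.astype(float)*2.0,0,255).astype(np.uint8))
E
```

```text
7.9 [0.46130674 0.09327465 0.01447402] [ 0.01004991  0.00505613  0.99993261 -0.00286557] [-0.52577171  0.26055285  0.77776924]
```

View pics/s8z.png

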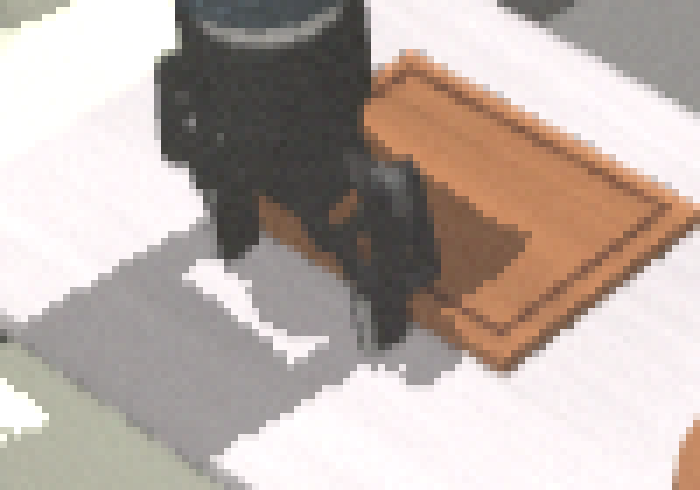

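View pics/w8z.png

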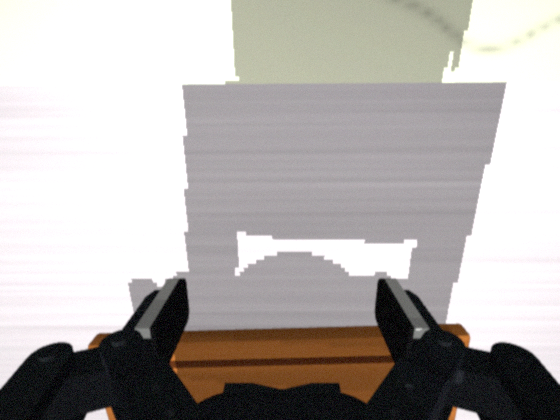

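The fingertips sit just behind the board edge (side view about (243, 230)), low enough to meet the edge. Now I'll advance to contact.

>>> drive_tool:
  deltas:
    - [[0.006,0,0],0]
    - [[0.006,0,0],0]
    - [[0.006,0,0],0]
    - [[0.004,0,0],0]

```text
time_s: 8.3
eef_pos: [0.4831, 0.0936, 0.014]
eef_rot: [0.009, 0.005, 1.0, -0.003]
wrist_force: [-2.6, 1.4, 0.8]
opening: 0.996
```

```bash
cat > m.py <<'E'
from h import *
import sys
def meas(tag):
    c=snap('top',tag); m=boardmask(c); m[:140]=0;m[300:]=0;m[:,:205]=0;m[:,300:]=0
    cs,_=cv2.findContours(m,cv2.RETR_EXTERNAL,cv2.CHAIN_APPROX_NONE);k=max(cs,key=cv2.contourArea)[:,0,:]
    e=np.array([[x,k[k[:,0]==x][:,1].min()-.5] for x in range(220,276)])
    P=ray(c,e,.07)[:,:2]*1000
    for _ in range(5):
        a=np.polyfit(P[:,1],P[:,0],1);r=P[:,0]-np.polyval(a,P[:,1]);P=P[abs(r)<max(2*r.std(),1)]
    q=ray(c,k,.07)[:,:2]*1000; fr=q[q[:,0]>np.polyval(a,90)-40]
    yc=(fr[:,1].min()+fr[:,1].max())/2; xf=np.polyval(a,yc)
    print('board yaw deg',np.degrees(np.arctan(-a[0])).round(2),'front x',xf.round(1),'y',yc.round(1),'width',np.ptp(fr[:,1]).round(1),'past edge',(xf-(668.9+.0051*yc)).round(1),len(P))
    o=get_obs(); print(o['time_s'],o['eef_pos'].round(4) if hasattr(o['eef_pos'],'round') else o['eef_pos'],o['wrist_force'])
meas(sys.argv[1])
E
python3 m.py top9
```

```text
board yaw deg -0.61 front x 620.1 y 89.8 width 177.4 past edge -49.3 56
8.35 [0.4837 0.0935 0.0141] [ 0.25294703 -1.06545537  1.12809364]
```

View pics/top9.png

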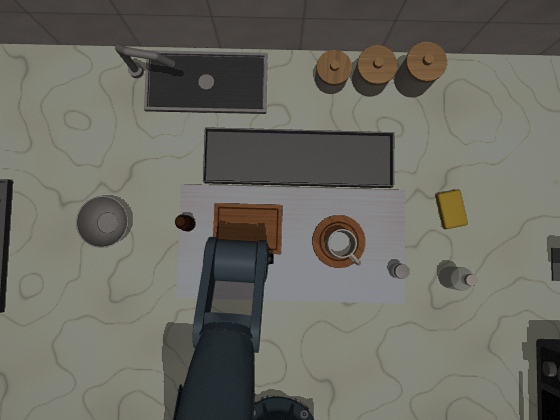

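The board moved 10 mm on contact and squared up to yaw −0.6° (shelf −0.3°). It has 99 mm left to go.

>>> drive_tool:
  deltas:
    - [[0.006,0,0],0]
    - [[0.008,0,0],0]
    - [[0.008,0,0],0]
    - [[0.008,0,0],0]
    - [[0.008,0,0],0]
    - [[0.008,0,0],0]
    - [[0.008,0,0],0]
    - [[0.008,0,0],0]
    - [[0.005,0,0],0]
    - [[0.003,0,0],0]

```text
time_s: 9.35
eef_pos: [0.5596, 0.0934, 0.0137]
eef_rot: [0.008, 0.005, 1.0, -0.003]
wrist_force: [-2.1, 0.7, 2.3]
opening: 1.001
```

```bash
python3 m.py top10
```

```text
board yaw deg -0.57 front x 697.2 y 89.3 width 178.2 past edge 27.9 56
9.4 [0.5601 0.0933 0.0138] [-0.35641256 -0.31942289 -0.10191528]
```

View pics/top10.png

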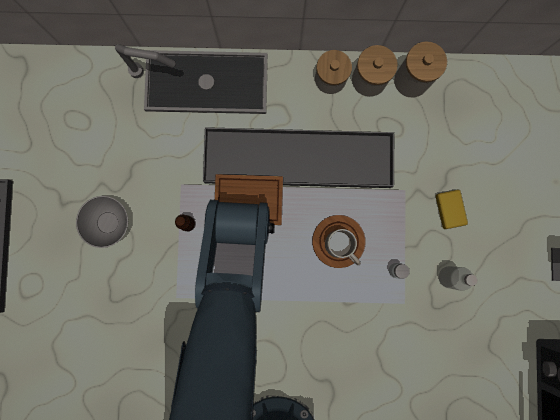

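The board now overhangs 28 mm and is square. It needs 22 mm more.

>>> drive_tool:
  deltas:
    - [[0.005,0,0],0]
    - [[0.006,0,0],0]
    - [[0.005,0,0],0]
    - [[0.003,0,0],0]
    - [[0.001,0,0],0]

```text
time_s: 9.9
eef_pos: [0.5813, 0.0934, 0.0136]
eef_rot: [0.008, 0.005, 1.0, -0.003]
wrist_force: [-1.0, 0.1, 0.8]
opening: 0.998
```

```bash
python3 m.py top11
```

```text
board yaw deg -0.74 front x 718.9 y 89.5 width 178.2 past edge 49.6 56
9.95 [0.5814 0.0934 0.0136] [ 0.39962058 -0.52715807 -0.96800234]
```

The overhang measures 49.6 mm. I'll back straight off and then lift clear.

>>> drive_tool:
  deltas:
    - [[-0.01,0,0],0]
    - [[-0.02,0,0],0]
    - [[-0.03,0,0],0]
    - [[-0.03,0,0],0]
    - [[-0.02,0,0.02],0]
    - [[-0.02,0,0.04],0]
    - [[-0.02,0,0.045],0]
    - [[-0.02,0,0.045],0]
    - [[-0.02,0,0.03],0]
    - [[0,0,0],0]

```text
time_s: 10.95
eef_pos: [0.3762, 0.0936, 0.1966]
eef_rot: [0.008, 0.005, 1.0, -0.003]
wrist_force: [1.0, 0.7, -0.3]
opening: 0.997
```

```bash
python3 m.py top12; python3 -c "
from h import *
snap('side','side12')
a=cv2.imread('pics/top0.png').astype(int);b=cv2.imread('pics/top12.png').astype(int)
d=abs(a-b).max(2); print('trivet/mug/jar',(d[205:285,305:412]>40).sum(),'mill',(d[212:234,174:198]>40).sum(),'bowl',(d[190:255,70:135]>40).sum(),'soap/sponge',(d[180:300,430:490]>40).sum())
"
```

```text
board yaw deg -0.79 front x 719.0 y 89.5 width 178.2 past edge 49.7 56
11.0 [0.3763 0.0936 0.195 ] [0.42598109 0.51656331 0.2625922 ]
trivet/mug/jar 0 mill 0 bowl 0 soap/sponge 0
```

View pics/top12.png

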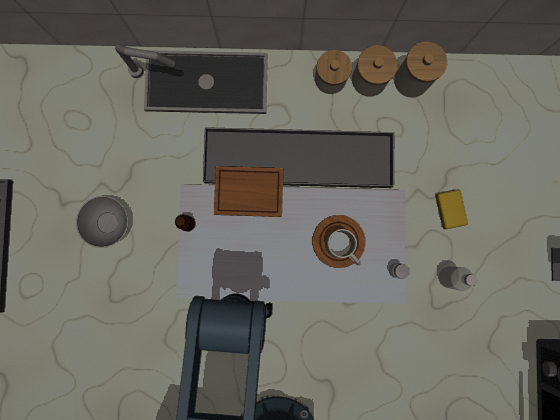

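View pics/side12.png

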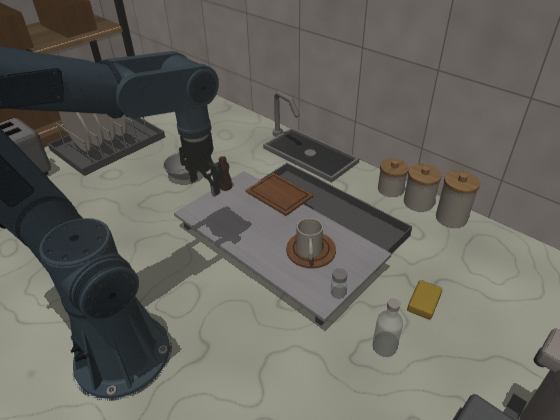

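The top view shows the board at (215–283, 166–216), flat and sticking out over the tray. The regions around the other things show no changed pixels, and the arm is clear.

```bash
python3 -c "
from bench import hand_in; print(hand_in())"
```

```text
the job is handed in; nothing more can be done
None
```

I pushed the board about 109 mm along the shelf with the two open fingertips, backed off, lifted clear and handed the job in at about 11 s. No verdict was reported.

**Last checks, from the top camera:**
- **Overhang:** the board's far side is 49.7 mm past the shelf edge, against the allowed 38–62 mm.
- **Squareness:** the board is about 0.5° (0.01 rad) off the shelf, and the limit is 0.12 rad.
- **Position along the tray:** the board's centre is roughly 125 mm from the tray's middle, and the limit is 175 mm. I estimated the tray's middle only to about 10 mm.
- **At rest:** the overhang changed by only 0.1 mm after the arm backed off. It looks flat in both views.
- **Other things:** the areas around the trivet with the mug, mill, jar, bowl, soap and sponge show no changed pixels against the first picture.
- **Forces:** the wrist readings I took after each move stayed within about 4 N.

**One disagreement:** the open fingertips were about 50 mm behind the reported TCP, not the stated 13 mm. I set their height from the side and wrist pictures and by watching the force on the way down.

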